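# Line up the drive pulleys by size for the feeder rebuild

### The job

Line up the four belt pulleys for refitting to the feeder: stand one on each black pad of the white layout board in order of size, the smallest on the pad next to the upright steel pin and the largest on the pad at the far end from it. Set each one down gently, without dropping it, hub up and centred on its pad, and do not knock over the little white bottle.

Things in the scene. Friction and masses are not known exactly. Their poses are not given: they have to be found in the camera images.
- pulley_26: the smallest of four bare aluminium toothed belt pulleys, standing hub up on the table: a disc 26 mm in diameter and 26 mm high (flanges at top and bottom, dark tooth gaps between), with a hub 20 mm in diameter and 14 mm high on top (40 mm in all, dark bore). About 40 g. Loose. Origin: centre of the underside; z up along the axis.
- pulley_38: the second smallest of four bare aluminium toothed belt pulleys, standing hub up on the table: a disc 38 mm in diameter and 26 mm high (flanges at top and bottom, dark tooth gaps between), with a hub 20 mm in diameter and 14 mm high on top (40 mm in all, dark bore). About 80 g. Loose. Origin: centre of the underside; z up along the axis.
- pulley_50: the second largest of four bare aluminium toothed belt pulleys, standing hub up on the table: a disc 50 mm in diameter and 26 mm high (flanges at top and bottom, dark tooth gaps between), with a hub 20 mm in diameter and 14 mm high on top (40 mm in all, dark bore). About 130 g. Loose. Origin: centre of the underside; z up along the axis.
- pulley_62: the largest of four bare aluminium toothed belt pulleys, standing hub up on the table: a disc 62 mm in diameter and 26 mm high (flanges at top and bottom, dark tooth gaps between), with a hub 20 mm in diameter and 14 mm high on top (40 mm in all, dark bore). About 190 g. Loose. Origin: centre of the underside; z up along the axis.
- pad_a: first in the row of four fixed round black rubber pads, 44 mm in diameter and 2 mm thick, 85 mm apart centre to centre, on a fixed white layout board (60 mm wide, 460 mm long, 6 mm thick). The pad's upper face is 8 mm above the table and 2 mm above the origin, which is the centre of its underside. z up; y along the row from pad_a towards pad_d.
- pad_b: second in the row of four fixed round black rubber pads, 44 mm in diameter and 2 mm thick, 85 mm apart centre to centre, on a fixed white layout board (60 mm wide, 460 mm long, 6 mm thick). The pad's upper face is 8 mm above the table and 2 mm above the origin, which is the centre of its underside. z up; y along the row from pad_a towards pad_d.
- pad_c: third in the row of four fixed round black rubber pads, 44 mm in diameter and 2 mm thick, 85 mm apart centre to centre, on a fixed white layout board (60 mm wide, 460 mm long, 6 mm thick). The pad's upper face is 8 mm above the table and 2 mm above the origin, which is the centre of its underside. z up; y along the row from pad_a towards pad_d.
- pad_d: fourth in the row of four fixed round black rubber pads, 44 mm in diameter and 2 mm thick, 85 mm apart centre to centre, on a fixed white layout board (60 mm wide, 460 mm long, 6 mm thick). The pad's upper face is 8 mm above the table and 2 mm above the origin, which is the centre of its underside. z up; y along the row from pad_a towards pad_d.
- pin: upright steel pin, 16 mm in diameter, on a dark round foot 32 mm in diameter, 55 mm high in all, fixed at one end of the layout board in line with the pads, 75 mm beyond the centre of the nearest pad (pad_a or pad_d, differing between starts). The board's other end bears only a flat 30 mm steel plate, 3 mm thick. Origin: centre of the foot's underside, 6 mm above the table.
- bottle: small loose white plastic bottle with a black cap, 36 mm in diameter and 68 mm high, standing upright on the table among the pulleys; not part of the job. Origin: centre of its underside; z up.
Mind the look-alikes: they are no part of the job. Leave any turquoise look-alike of the pulley_62 alone. Leave any red look-alike of the pulley_38 alone.

How it is judged:
At the end, for the whole second after the job is handed in: Counting from the pad next to the pin, the pads bear the 26, 38, 50 and 62 mm pulleys in that order, each within 12 mm of its pad's centre, flat on the pad with the hub up (tilt under 0.12 rad), and all at rest and released; the bottle still stands (((horizontal distance between pin and pad_a below 0.12 m and horizontal distance between pulley_26 and pad_a below 0.012 m and horizontal distance between pulley_38 and pad_b below 0.012 m and horizontal distance between pulley_50 and pad_c below 0.012 m and horizontal distance between pulley_62 and pad_d below 0.012 m) or (horizontal distance between pin and pad_d below 0.12 m and horizontal distance between pulley_26 and pad_d below 0.012 m and horizontal distance between pulley_38 and pad_c below 0.012 m and horizontal distance between pulley_50 and pad_b below 0.012 m and horizontal distance between pulley_62 and pad_a below 0.012 m)) and angle between each of pulley_26, pulley_38, pulley_50, pulley_62's own z axis and vertical below 0.12 rad and z of pulley_26 in the frame of pad_a between -0.002 and 0.006 m and linear speed of each of pulley_26, pulley_38, pulley_50, pulley_62 below 0.02 m/s and angular speed of each of pulley_26, pulley_38, pulley_50, pulley_62 below 0.2 rad/s and z of pulley_38 in the frame of pad_a between -0.002 and 0.006 m and z of pulley_50 in the frame of pad_a between -0.002 and 0.006 m and z of pulley_62 in the frame of pad_a between -0.002 and 0.006 m and angle between bottle's own z axis and vertical below 0.3 rad); the robot touches nothing.
It fails at once if the little bottle is knocked over (angle between bottle's own z axis and vertical above 0.5 rad).
It fails at once if the 26 mm pulley is dropped (falls free by more than about 2 cm) or thrown (linear speed of pulley_26 above 0.65 m/s and contact force between pulley_26 and the fingers below 0.05 N and contact force between pulley_26 and anything else below 0.05 N).
It fails at once if the 38 mm pulley is dropped (falls free by more than about 2 cm) or thrown (linear speed of pulley_38 above 0.65 m/s and contact force between pulley_38 and the fingers below 0.05 N and contact force between pulley_38 and anything else below 0.05 N).
It fails at once if the 50 mm pulley is dropped (falls free by more than about 2 cm) or thrown (linear speed of pulley_50 above 0.65 m/s and contact force between pulley_50 and the fingers below 0.05 N and contact force between pulley_50 and anything else below 0.05 N).
It fails at once if the 62 mm pulley is dropped (falls free by more than about 2 cm) or thrown (linear speed of pulley_62 above 0.65 m/s and contact force between pulley_62 and the fingers below 0.05 N and contact force between pulley_62 and anything else below 0.05 N).
It also fails if it takes over 93 s, if anything falls off the work surface, if the arm or the gripper's body presses on something with over 40 N, if the wrist force passes 120 N, or if a joint passes its speed limit or range.

### The arm

A 7-joint arm with a two-finger parallel gripper is mounted at the origin on the work surface. World frame = base frame: x ahead of the robot, y to its left, z up, the work surface at z = 0. Lengths are in m, angles in rad, forces in N, time in s.
With the tool pointing down it reaches from about 0.425 to 1.025 m from the base axis. Payload 9.4 kg.
Tool frame: the origin (TCP) lies midway between the tips of the shut fingers; the grasp point (between the pads) lies ctrl.tcp_to_grasp behind it (ctrl.tcp_to_grasp is the distance from the TCP to the grasp point, in m); z points along the fingers, y is the line along which they close (so a half turn about z gives the same grasp; the last joint's range is limited). The gripper opens to 85 mm and grips with 20 to 120 N. Pads are 22 mm wide; open, the fingers measure 114 mm over their backs; the gripper's body (76 mm by 85 mm) begins 54 mm behind the grasp point. The pads swing forward as they close: fully open they stand 13 mm farther back than shut.
Start: joints at [-1.392, 0.599, -0.003, 1.599, 0.002, 0.943, -0.08], TCP at [0.183, 0.701, 0.231] pointing down, gripper open.
Joint ranges: [-2.57, 2.57], [-0.35, 1.97], [-1.29, 1.29], [0.11, 2.56], [-1.05, 4.19], [0.11, 1.86], [-2.63, 2.63]. Speed limits (rad/s): [2.22, 2.22, 3.01, 3.01, 3.14, 3.14, 3.14].

### API

Orientations are given as a unit quaternion [x, y, z, w].
In Python, from plant import ctrl gives the robot as it stands.
- The arm moves only by the tool apply_moves, never from a script. Its argument "series" is a list of rows, each a list of 7 numbers: the opening, from -1 (shut) to 1 (fully open), then the shift along the tool's x, y, z in units of 20 cm (1.0 is 20 cm), then the turn, a rotation vector about the tool's x, y, z in units of 60 degrees (1.0 is 60 degrees). A call has 1 to 12 rows; each row is the pose to reach, as a shift and turn from the pose commanded when the call began, along the tool's axes at that moment; what a row does not reach only later rows make up. A row lasts 1/10 s, in which the tool goes at most 50 mm and 8.59 degrees, less where a joint would pass 70% of its speed; a pose out of reach is approached as far as the arm can. A call with a number of a shift or a turn outside -1 to 1 is refused whole. A call with a gripper value outside its range is refused whole. The fingers move at their own pace and stop on an object; the grip force is fixed at half the most. Time passes only in rows, so rows that repeat a pose let the fingers close. It gives the time, the measured TCP pose, the force, the opening and the grip force at its end, in the units of the state.
- ctrl.state(): the state, without advancing time (a new reading comes with each control period).
- ctrl.snapshot(name): name is "side" or "top" or "wrist"; returns the picture (400x640x3 uint8, red, green, blue); there is no depth.
- ctrl.camera_info(name): a dict with "mtx" (3x3 intrinsics, pixels), "k1" (the pictures are not rectified: a ray, as slopes to the right and down, at radius r is drawn at 1 + k1 r^2 times it, then the intrinsics apply), "R" (3x3) and "t" (3): a world point X has camera coordinates R X + t. Camera axes: x right, y down, z forward; pixel columns grow to the right and rows downward; lengths in m; the calibration is good to about 2 mm. A picture is of the moment at which its call begins: read the wrist's pose just before it. camera_info takes no time and is no camera call; for the wrist camera it gives the pose at the moment of the call.
- ctrl.close_job(): hands the job in; it is judged then, once.
The state is a dict: "time": time; "qpos": joint angles; "dq": joint speeds; "tau": joint torques, N m; "tool_pos": TCP position; "tool_rot": TCP orientation; "force": force on the tool from outside, world axes, zero at the start; "wrist_torque": the same for the moment, N m; "finger_gap": opening from 0.0 (shut) to 1.0 (fully open); "finger_force": force on a finger pad.
Only numpy, scipy, OpenCV 4.12 (cv2) and the standard library are available. Lean on these libraries where they do the work, as an engineer would, in place of code of your own. Each camera call takes 0.05 s, during which the arm holds its last target. There are 200 camera calls.

## Working session

There is one attempt and no reset: what is moved stays moved. The work goes in short steps, Python scripts to look and compute and a tool call to move; the robot and the scene stay as the last step left them, time stands still between calls to the robot, and variables do not carry over. Pictures are saved under pics/ and viewed, at most 14 in all, crops included, and the job is handed in when it is done.

Besides the shell and the picture viewer there is one more tool, called after "Request:" as name(argument=value, ...) on one line, values as JSON. apply_moves: Moves the arm, as the interface text tells. Shifts and turns lie within -1 to 1; 1 stands for 20 cm of shift or 60 degrees of turn. Its arguments: {"type":"object","properties":{"series":{"type":"array"}},"required":["series"]}

```bash
mkdir -p pics; ls
python3 - <<'E'
from plant import ctrl
import cv2,json
for n in("top","side"):
    cv2.imwrite(f"pics/{n}0.png",ctrl.snapshot(n)[:,:,::-1]); c=ctrl.camera_info(n); print(n,c)
print(ctrl.state(),ctrl.tcp_to_grasp)
E
```

```text
pics
top {'mtx': array([[498.31770048,   0.        , 313.53940373],
       [  0.        , 498.31770048, 202.6302198 ],
       [  0.        ,   0.        ,   1.        ]]), 'k1': -0.03671857199986015, 'R': array([[ 0.01058387, -0.99977785, -0.01822727],
       [-0.99625077, -0.00897781, -0.08604532],
       [ 0.08586256,  0.01906962, -0.99612448]]), 't': array([0.01055857, 0.53309405, 1.09106728])}
side {'mtx': array([[507.89818127,   0.        , 321.9337982 ],
       [  0.        , 507.89818127, 207.93956839],
       [  0.        ,   0.        ,   1.        ]]), 'k1': -0.02873886183847048, 'R': array([[-0.90346559, -0.42838424, -0.01539059],
       [-0.30094112,  0.6594371 , -0.68889561],
       [ 0.30526114, -0.61776182, -0.72469716]]), 't': array([0.47705641, 0.17838824, 1.17345322])}
{'time': 0.1, 'qpos': array([-1.39171074,  0.60008517, -0.00254062,  1.60003917,  0.00180829,
        0.94289832, -0.07974766]), 'dq': array([ 0.00012237, -0.00316736,  0.00019683, -0.00204033,  0.00127258,
        0.00075782, -0.00026482]), 'tau': array([ 5.52130761e-03, -7.77993894e+01,  1.57005351e+00, -2.58623564e+01,
        1.26783567e-02,  5.43867427e-03, -8.96124220e-06]), 'tool_pos': array([0.18333937, 0.70100533, 0.23047824]), 'tool_rot': array([ 1.27488148e-01,  9.91839837e-01, -7.13704154e-04, -2.07605252e-05]), 'force': array([-0.01647389,  0.19265744, -0.05612459]), 'wrist_torque': array([ 0.01675218,  0.0161035 , -0.00359587]), 'finger_force': 0.0, 'finger_gap': 1.0012990448481383} 0.0187
```

View pics/top0.png

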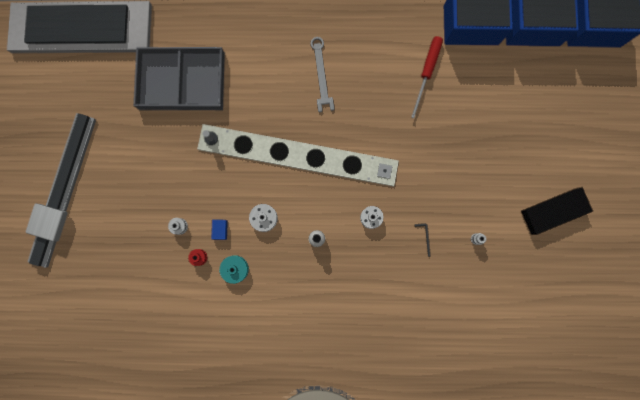

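View pics/side0.png

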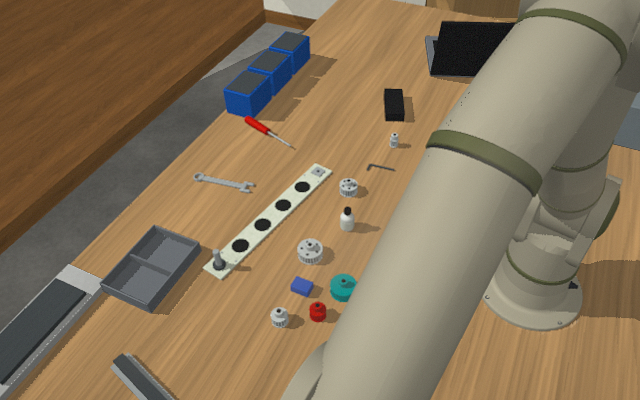

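The top view shows the pin at (210,138), the pads running from (243,144) to (352,165), and the steel plate at (385,171). The pulleys are the 62 at (263,217), 50 at (372,217), 38 at (177,226) and 26 at (479,239), with the bottle at (317,239). In the side view the same pulleys are near (310,250), (349,187), (280,317) and (394,140). Next I'll enlarge these tiles.

Run:
```python
import cv2,numpy as np
T=cv2.imread("pics/top0.png");S=cv2.imread("pics/side0.png")
def t(I,u,v,h=20):
    a=cv2.resize(I[v-h:v+h,u-h:u+h],(200,200),interpolation=cv2.INTER_CUBIC)
    for k in range(0,200,25): 
        L=8 if k%50 else 16
        a[:L//2,k]=a[k,:L//2]=(0,255,255)
    a[-1]=a[:,-1]=(0,0,255); return a
r=[np.hstack([t(I,*p) for p in P]) for I,P in((T,[(479,239),(177,226),(372,217),(263,217)]),(S,[(394,140),(280,317),(349,187),(310,250)]))]
r.append(np.hstack([t(T,243,144),t(T,352,165),t(S,241,245),t(S,302,187)]))
cv2.imwrite("pics/tiles.png",np.vstack(r))
```

```text
(no output)
```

View pics/tiles.png

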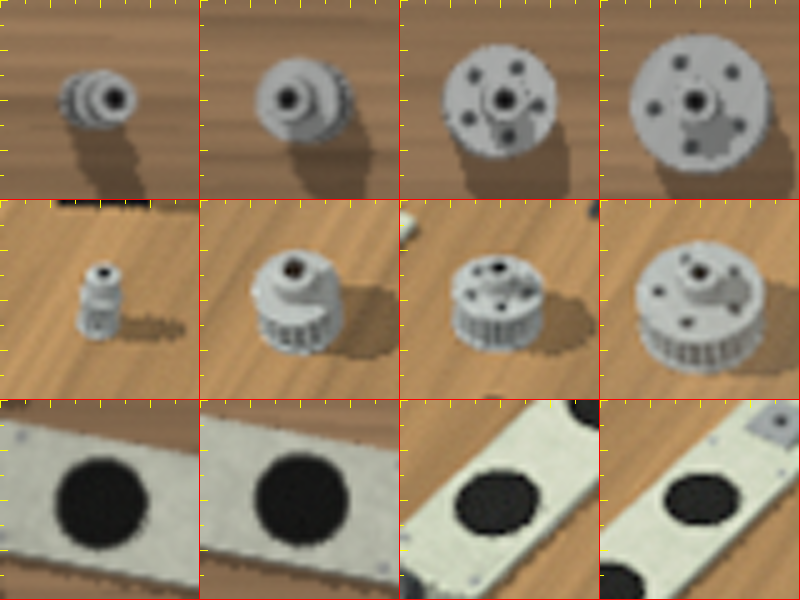

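The tiles are 5x. They show the bores, dark and clearly visible in both views, and the two end pads, all near the tile centres. I'll triangulate these points.

```bash
cat > h.py <<'E'
import numpy as np, cv2
from plant import ctrl
from scipy.spatial.transform import Rotation as Ro
def ray(c,px):
    d=np.array([c["k1"],0,0,0])
    n=cv2.undistortPoints(np.array([[px]],float),c["mtx"],d)[0,0]
    v=c["R"].T@np.r_[n,1]; return -c["R"].T@c["t"], v/np.linalg.norm(v)
def tri(r1,r2):
    A=np.c_[r1[1],-r2[1]]; s=np.linalg.lstsq(A,r2[0]-r1[0],rcond=None)[0]
    a,b=r1[0]+s[0]*r1[1],r2[0]+s[1]*r2[1]; return (a+b)/2,np.linalg.norm(a-b)
def onz(r,z): return r[0]+r[1]*(z-r[0][2])/r[1][2]
def go(x,y,z,deg):
    "shift/turn in tool units to TCP pose, closing axis at deg, tool down"
    s=ctrl.state(); R=Ro.from_quat(s["tool_rot"]); a=np.radians(deg)
    Y=np.array([np.cos(a),np.sin(a),0]); Z=np.array([0,0,-1.]); G=Ro.from_matrix(np.c_[np.cross(Y,Z),Y,Z])
    sh=R.inv().apply(np.array([x,y,z])-s["tool_pos"])/.2; t=(R.inv()*G).as_rotvec()/np.radians(60)
    print("go",(x,y,z,deg),"shift",sh.round(3),"turn",t.round(3),"t",round(s["time"],2))
E
python3 - <<'E'
from h import *
t,s=ctrl.camera_info("top"),ctrl.camera_info("side")
f=lambda c,x,y:(c[0]-20+(x+.5)/5-.5,c[1]-20+(y+.5)/5-.5)
D={"26":((479,239),115,99,(394,140),104,73,.04),"38":((177,226),88,99,(280,317),94,69,.04),"50":((372,217),105,100,(349,187),99,67,.04),"62":((263,217),95,101,(310,250),100,72,.04),
"pin pad":((243,144),101,103,(241,245),98,103,.008),"far pad":((352,165),102,100,(302,187),102,100,.008)}
P={}
for k,(a,x,y,b,u,v,z) in D.items():
    r1,r2=ray(t,f(a,x,y)),ray(s,f(b,u,v)); p,e=tri(r1,r2); q1,q2=onz(r1,z),onz(r2,z); P[k]=(q1+q2)/2
    print(k,p.round(4),"miss",round(e,4),"at z:",q1.round(4)[:2],q2.round(4)[:2])
d=P["pin pad"]-P["far pad"]; print(np.linalg.norm(d),np.degrees(np.arctan2(d[1],d[0])))
for i in range(4): print((P["pin pad"]-d*i/3).round(4))
go(.40,.27,.25,-10)
print("bottle",onz(ray(t,(317,239)),.068))
E
```

```text
26 [ 0.4567 -0.3528  0.0388] miss 0.0006 at z: [ 0.4564 -0.3525] [ 0.4566 -0.3512]
38 [0.478  0.3231 0.0395] miss 0.0004 at z: [0.4782 0.323 ] [0.4776 0.3233]
50 [ 0.5023 -0.1143  0.0394] miss 0.0006 at z: [ 0.5019 -0.1144] [ 0.5023 -0.1136]
62 [0.499  0.1295 0.0395] miss 0.0005 at z: [0.4992 0.1295] [0.4985 0.1298]
pin pad [0.6678 0.1804 0.0055] miss 0.0007 at z: [0.6676 0.1801] [0.666  0.1819]
far pad [ 0.6226 -0.0709  0.0048] miss 0.0 at z: [ 0.622  -0.0707] [ 0.6209 -0.068 ]
0.2543961554913788 79.73720910810297
[0.6668 0.181  0.008 ]
[0.6517 0.0976 0.008 ]
[0.6366 0.0141 0.008 ]
[ 0.6215 -0.0693  0.008 ]
go (0.4, 0.27, 0.25, -10) shift [-1.593 -1.811 -0.095] turn [-1.000e-03  1.000e-03  1.423e+00] t 0.1
bottle [0.45133384 0.00671942 0.068     ]
```

Heights, miss distances, pad spacing (84.8 mm against 85) and reach all agree with the text. I'll start with the 38 mm pulley.

Request:
apply_moves(series=[[1, -0.8, -0.8, -0.05, 0, 0, 0.71], [1, -0.8, -0.8, -0.05, 0, 0, 0.71], [1, -0.8, -0.8, -0.05, 0, 0, 0.71], [1, -0.8, -0.8, -0.05, 0, 0, 0.71], [1, -0.8, -0.8, -0.05, 0, 0, 0.71], [1, -0.8, -0.8, -0.05, 0, 0, 0.71], [1, -0.8, -0.8, -0.05, 0, 0, 0.71]])

```text
time: 0.8
tool_pos: [0.2977, 0.5062, 0.2414]
tool_rot: [0.479, 0.878, 0.0, -0.0]
force: [-0.7, 0.4, 0.4]
finger_gap: 1.002
finger_force: 0.0
```

```bash
python3 -c "
from h import *
print(ctrl.state()['tool_pos'],ctrl.state()['qpos'])
go(.478,.323,.13,-10.3)"
```

```text
[0.29772885 0.50620015 0.24139689] [-1.27981867  0.42672977  0.20351374  1.9214359  -0.1166671   0.80435738
 -0.44056465]
go (0.478, 0.323, 0.13, -10.3) shift [-1.258  0.261  0.557] turn [ 0.    -0.     0.718] t 0.8
```

Request:
apply_moves(series=[[1, -0.95, 0.2, 0.4, 0, 0, 0.718], [1, -0.95, 0.2, 0.4, 0, 0, 0.718], [1, -0.95, 0.2, 0.4, 0, 0, 0.718], [1, -0.95, 0.2, 0.4, 0, 0, 0.718], [1, -0.95, 0.2, 0.4, 0, 0, 0.718], [1, -0.95, 0.2, 0.4, 0, 0, 0.718], [1, -0.95, 0.2, 0.4, 0, 0, 0.718]])

```text
time: 1.5
tool_pos: [0.4332, 0.3699, 0.1609]
tool_rot: [0.766, 0.643, -0.0, -0.0]
force: [-0.4, 0.6, 0.6]
finger_gap: 1.001
finger_force: 0.0
```

```bash
python3 -c "
from h import *
print(ctrl.state()['tool_pos'],ctrl.state()['qpos'])
go(.478,.323,.10,-10.3);go(.478,.323,.005,-10.3)"
```

```text
[0.43320708 0.36986975 0.1609078 ] [-1.0585797   0.53018586  0.36774104  2.04109723 -0.31719154  0.62451476
 -0.65025506]
go (0.478, 0.323, 0.1, -10.3) shift [-0.192  0.261  0.304] turn [-0.001  0.     0.007] t 1.5
go (0.478, 0.323, 0.005, -10.3) shift [-0.192  0.262  0.779] turn [-0.001  0.     0.007] t 1.5
```

Request:
apply_moves(series=[[1, -0.192, 0.262, 0.2, 0, 0, 0.007], [1, -0.192, 0.262, 0.3, 0, 0, 0.007], [1, -0.192, 0.262, 0.45, 0, 0, 0.007], [1, -0.192, 0.262, 0.6, 0, 0, 0.007], [1, -0.192, 0.262, 0.72, 0, 0, 0.007], [1, -0.192, 0.262, 0.775, 0, 0, 0.007], [1, -0.192, 0.262, 0.775, 0, 0, 0.007], [-1, -0.192, 0.262, 0.775, 0, 0, 0.007], [-1, -0.192, 0.262, 0.775, 0, 0, 0.007], [-1, -0.192, 0.262, 0.775, 0, 0, 0.007], [-1, -0.192, 0.262, 0.775, 0, 0, 0.007], [-1, -0.192, 0.262, 0.775, 0, 0, 0.007]])

```text
time: 2.7
tool_pos: [0.4792, 0.3213, 0.0077]
tool_rot: [0.77, 0.638, 0.001, -0.0]
force: [-1.0, -1.1, 9.7]
finger_gap: 0.423
finger_force: 58.9
```

```bash
python3 -c "
from h import *
s=ctrl.state();print(s['tool_pos'],s['finger_gap'],s['finger_force'])
go(.652,.0972,s['tool_pos'][2]+.07,-10.3);go(.652,.0972,s['tool_pos'][2]+.009,-10.3)"
```

```text
[0.47920378 0.32132664 0.00768741] 0.4226424713872792 58.93304407596588
go (0.652, 0.0972, np.float64(0.07768740642336369), -10.3) shift [-0.94   1.058 -0.351] turn [ 0.001 -0.002 -0.007] t 2.7
go (0.652, 0.0972, np.float64(0.016687406423363686), -10.3) shift [-0.94   1.058 -0.046] turn [ 0.001 -0.002 -0.007] t 2.7
```

Request:
apply_moves(series=[[-1, 0, 0, -0.1, 0, 0, -0.007], [-1, 0, 0, -0.25, 0, 0, -0.007], [-1, -0.1, 0.1, -0.4, 0, 0, -0.007], [-1, -0.25, 0.27, -0.4, 0, 0, -0.007], [-1, -0.4, 0.43, -0.4, 0, 0, -0.007], [-1, -0.55, 0.6, -0.4, 0, 0, -0.007], [-1, -0.7, 0.75, -0.4, 0, 0, -0.007], [-1, -0.82, 0.9, -0.4, 0, 0, -0.007], [-1, -0.9, 0.97, -0.4, 0, 0, -0.007], [-1, -0.94, 1.0, -0.4, 0, 0, -0.007], [-1, -0.94, 1.0, -0.4, 0, 0, -0.007], [-1, -0.94, 1.0, -0.4, 0, 0, -0.007]])

```text
time: 3.9
tool_pos: [0.6393, 0.1003, 0.0863]
tool_rot: [0.768, 0.641, -0.0, -0.001]
force: [-0.4, 0.8, -0.0]
finger_gap: 0.419
finger_force: 60.1
```

```bash
python3 -c "
from h import *
s=ctrl.state();print(s['tool_pos'],s['finger_gap'],s['finger_force'],ctrl.state()['qpos'])
cv2.imwrite('pics/w1.png',ctrl.snapshot('side')[100:350,180:430,::-1].repeat(2,0).repeat(2,1))
go(.652,.0972,.030,-10.3);go(.652,.0972,.0165,-10.3)"
```

```text
[0.63933615 0.10025062 0.08629038] 0.41910678997838047 60.145708322525024 [-0.40185271  0.69650462  0.24747416  1.90454424 -0.29451802  0.57627585
 -0.14043649]
go (0.652, 0.0972, 0.03, -10.3) shift [-0.006  0.066  0.281] turn [-0.001 -0.001  0.001] t 3.95
go (0.652, 0.0972, 0.0165, -10.3) shift [-0.006  0.066  0.349] turn [-0.001 -0.001  0.001] t 3.95
```

View pics/w1.png

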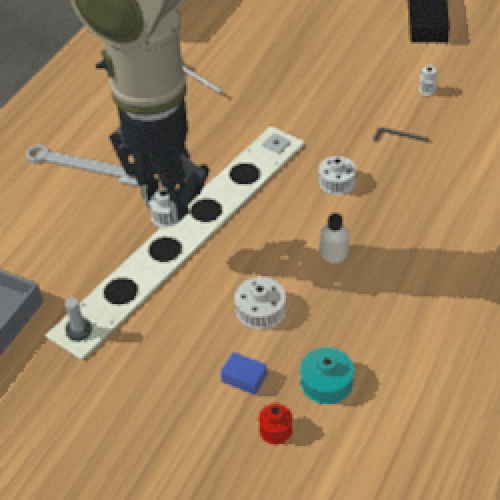

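The picture shows the 38 mm pulley held upright over the board at about crop (163,207). I'll lower it and release it.

Request:
apply_moves(series=[[-1, -0.006, 0.066, 0.1, 0, 0, 0], [-1, -0.006, 0.066, 0.2, 0, 0, 0], [-1, -0.006, 0.066, 0.28, 0, 0, 0], [-1, -0.006, 0.066, 0.32, 0, 0, 0], [-1, -0.006, 0.066, 0.335, 0, 0, 0], [-1, -0.006, 0.066, 0.345, 0, 0, 0], [-1, -0.006, 0.066, 0.345, 0, 0, 0], [-1, -0.006, 0.066, 0.345, 0, 0, 0]])

```text
time: 4.75
tool_pos: [0.6534, 0.0952, 0.018]
tool_rot: [0.768, 0.641, 0.0, 0.0]
force: [-0.6, 0.5, -0.2]
finger_gap: 0.419
finger_force: 60.1
```

Request:
apply_moves(series=[[-1, 0.008, -0.005, 0.003, 0, 0, 0], [-1, 0.008, -0.005, 0.006, 0, 0, 0], [-1, 0.008, -0.005, 0.009, 0, 0, 0], [-1, 0.008, -0.005, 0.012, 0, 0, 0], [-1, 0.008, -0.005, 0.012, 0, 0, 0]])

```text
time: 5.25
tool_pos: [0.6524, 0.0972, 0.0158]
tool_rot: [0.768, 0.641, 0.0, -0.0]
force: [-2.8, 1.1, 7.0]
finger_gap: 0.419
finger_force: 61.4
```

Contact is felt at 7 N. Releasing and rising.

Request:
apply_moves(series=[[0.2, 0, 0, 0, 0, 0, 0], [0.4, 0, 0, 0, 0, 0, 0], [0.6, 0, 0, 0, 0, 0, 0], [1, 0, 0, 0, 0, 0, 0], [1, 0, 0, 0, 0, 0, 0], [1, 0, 0, -0.1, 0, 0, 0], [1, 0, 0, -0.25, 0, 0, 0], [1, 0, 0, -0.4, 0, 0, 0], [1, 0, 0, -0.5, 0, 0, 0], [1, 0, 0, -0.5, 0, 0, 0]])

```text
time: 6.25
tool_pos: [0.6539, 0.0971, 0.1179]
tool_rot: [0.768, 0.64, 0.002, 0.001]
force: [-0.1, 1.0, 0.8]
finger_gap: 0.996
finger_force: 0.0
```

```bash
python3 -c "
from h import *
go(.499,.1296,.10,-10.3);go(.499,.1296,.009,-10.3)"
```

```text
go (0.499, 0.1296, 0.1, -10.3) shift [ 0.021 -0.792  0.086] turn [ 0.004 -0.002 -0.001] t 6.25
go (0.499, 0.1296, 0.009, -10.3) shift [ 0.02  -0.794  0.541] turn [ 0.004 -0.002 -0.001] t 6.25
```

Request:
apply_moves(series=[[1, 0, -0.2, 0.08, 0, 0, 0], [1, 0.01, -0.4, 0.08, 0, 0, 0], [1, 0.02, -0.6, 0.08, 0, 0, 0], [1, 0.02, -0.72, 0.08, 0, 0, 0], [1, 0.02, -0.793, 0.08, 0, 0, 0], [1, 0.02, -0.793, 0.08, 0, 0, 0], [1, 0.02, -0.793, 0.08, 0, 0, 0], [1, 0.02, -0.793, 0.08, 0, 0, 0]])

```text
time: 7.05
tool_pos: [0.4987, 0.1291, 0.0988]
tool_rot: [0.768, 0.64, 0.001, 0.001]
force: [0.0, 0.0, -0.5]
finger_gap: 1.0
finger_force: 0.0
```

```bash
python3 -c "
from h import *
cv2.imwrite('pics/w2.png',ctrl.snapshot('wrist')[:,:,::-1])
go(.499,.1296,.009,-10.3)"
```

```text
go (0.499, 0.1296, 0.009, -10.3) shift [0.003 0.001 0.449] turn [ 0.001 -0.    -0.001] t 7.1
```

View pics/w2.png

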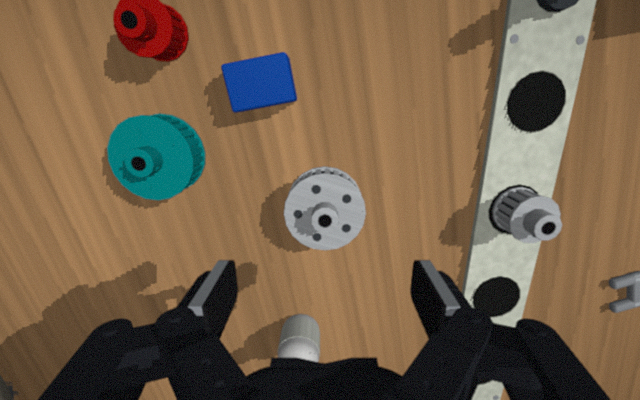

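The 38 stands upright on the second pad at (520,210). The 62 sits central between the open fingers at (325,210). I'll descend and grip.

Request:
apply_moves(series=[[1, 0.003, 0.001, 0.1, 0, 0, 0], [1, 0.003, 0.001, 0.2, 0, 0, 0], [1, 0.003, 0.001, 0.3, 0, 0, 0], [1, 0.003, 0.001, 0.4, 0, 0, 0], [1, 0.003, 0.001, 0.445, 0, 0, 0], [1, 0.003, 0.001, 0.445, 0, 0, 0], [1, 0.003, 0.001, 0.445, 0, 0, 0], [-1, 0.003, 0.001, 0.445, 0, 0, 0], [-1, 0.003, 0.001, 0.445, 0, 0, 0], [-1, 0.003, 0.001, 0.445, 0, 0, 0], [-1, 0.003, 0.001, 0.445, 0, 0, 0], [-1, 0.003, 0.001, 0.445, 0, 0, 0]])

```text
time: 8.3
tool_pos: [0.4981, 0.1301, 0.0113]
tool_rot: [0.768, 0.641, 0.001, 0.0]
force: [-1.0, 0.4, 11.6]
finger_gap: 0.699
finger_force: 61.6
```

```bash
python3 -c "
from h import *
go(.622,-.0695,.10,-10.3)"
```

```text
go (0.622, -0.0695, 0.1, -10.3) shift [-0.87   0.79  -0.443] turn [ 0.002 -0.001 -0.001] t 8.3
```

Request:
apply_moves(series=[[-1, 0, 0, -0.1, 0, 0, 0], [-1, 0, 0, -0.25, 0, 0, 0], [-1, 0, 0, -0.4, 0, 0, 0], [-1, -0.15, 0.14, -0.44, 0, 0, 0], [-1, -0.3, 0.27, -0.44, 0, 0, 0], [-1, -0.45, 0.4, -0.44, 0, 0, 0], [-1, -0.6, 0.54, -0.44, 0, 0, 0], [-1, -0.75, 0.68, -0.44, 0, 0, 0], [-1, -0.83, 0.76, -0.44, 0, 0, 0], [-1, -0.87, 0.79, -0.44, 0, 0, 0], [-1, -0.87, 0.79, -0.44, 0, 0, 0], [-1, -0.87, 0.79, -0.44, 0, 0, 0]])

```text
time: 9.5
tool_pos: [0.6206, -0.0681, 0.0978]
tool_rot: [0.768, 0.641, -0.0, -0.001]
force: [0.2, -0.3, -1.6]
finger_gap: 0.693
finger_force: 65.9
```

```bash
python3 -c "
from h import *
go(.622,-.0695,.0205,-10.3)"
```

```text
go (0.622, -0.0695, 0.0205, -10.3) shift [-0.006  0.009  0.387] turn [-0.001 -0.001  0.   ] t 9.5
```

Request:
apply_moves(series=[[-1, -0.006, 0.008, 0.1, 0, 0, 0], [-1, -0.006, 0.008, 0.2, 0, 0, 0], [-1, -0.006, 0.008, 0.3, 0, 0, 0], [-1, -0.006, 0.008, 0.36, 0, 0, 0], [-1, -0.006, 0.008, 0.38, 0, 0, 0], [-1, -0.006, 0.008, 0.384, 0, 0, 0], [-1, -0.006, 0.008, 0.388, 0, 0, 0], [-1, -0.006, 0.008, 0.39, 0, 0, 0], [-1, -0.006, 0.008, 0.39, 0, 0, 0]])

```text
time: 10.4
tool_pos: [0.6232, -0.0711, 0.0205]
tool_rot: [0.768, 0.641, 0.0, 0.0]
force: [-0.4, -0.0, -2.9]
finger_gap: 0.696
finger_force: 65.9
```

Request:
apply_moves(series=[[-1, 0.006, -0.004, 0.004, 0, 0, 0], [-1, 0.006, -0.004, 0.008, 0, 0, 0], [-1, 0.006, -0.004, 0.011, 0, 0, 0], [-1, 0.006, -0.004, 0.014, 0, 0, 0], [-1, 0.006, -0.004, 0.014, 0, 0, 0]])

```text
time: 10.9
tool_pos: [0.6226, -0.0699, 0.0194]
tool_rot: [0.768, 0.64, 0.001, 0.0]
force: [-4.8, 0.8, 21.8]
finger_gap: 0.696
finger_force: 68.7
```

Request:
apply_moves(series=[[-1, 0, 0, -0.008, 0, 0, 0], [-1, 0, 0, -0.008, 0, 0, 0], [0.5, 0, 0, -0.008, 0, 0, 0], [0.7, 0, 0, -0.008, 0, 0, 0], [1, 0, 0, -0.008, 0, 0, 0], [1, 0, 0, -0.008, 0, 0, 0], [1, 0, 0, -0.1, 0, 0, 0], [1, 0, 0, -0.25, 0, 0, 0], [1, 0, 0, -0.4, 0, 0, 0], [1, 0, 0, -0.5, 0, 0, 0], [1, 0, 0, -0.5, 0, 0, 0]])

```text
time: 12.0
tool_pos: [0.6238, -0.07, 0.1198]
tool_rot: [0.768, 0.641, 0.002, 0.002]
force: [0.8, -0.1, 0.2]
finger_gap: 1.003
finger_force: 0.0
```

```bash
python3 -c "
from h import *
go(.502,-.114,.10,-10.3)"
```

```text
go (0.502, -0.114, 0.1, -10.3) shift [-0.326 -0.56   0.097] turn [ 0.004 -0.001 -0.001] t 12.0
```

Request:
apply_moves(series=[[1, -0.1, -0.17, 0.05, 0, 0, 0], [1, -0.2, -0.34, 0.09, 0, 0, 0], [1, -0.3, -0.5, 0.09, 0, 0, 0], [1, -0.326, -0.56, 0.09, 0, 0, 0], [1, -0.326, -0.56, 0.09, 0, 0, 0], [1, -0.326, -0.56, 0.09, 0, 0, 0], [1, -0.326, -0.56, 0.09, 0, 0, 0]])

```text
time: 12.7
tool_pos: [0.5023, -0.1132, 0.099]
tool_rot: [0.768, 0.641, 0.001, 0.0]
force: [-0.3, 0.3, 0.4]
finger_gap: 1.001
finger_force: 0.0
```

```bash
python3 -c "
from h import *
go(.502,-.114,.010,-10.3)"
```

```text
go (0.502, -0.114, 0.01, -10.3) shift [-0.004 -0.001  0.445] turn [ 0.001 -0.     0.001] t 12.7
```

Request:
apply_moves(series=[[1, -0.004, -0.001, 0.1, 0, 0, 0], [1, -0.004, -0.001, 0.2, 0, 0, 0], [1, -0.004, -0.001, 0.3, 0, 0, 0], [1, -0.004, -0.001, 0.4, 0, 0, 0], [1, -0.004, -0.001, 0.44, 0, 0, 0], [1, -0.004, -0.001, 0.44, 0, 0, 0], [1, -0.004, -0.001, 0.44, 0, 0, 0], [-1, -0.004, -0.001, 0.44, 0, 0, 0], [-1, -0.004, -0.001, 0.44, 0, 0, 0], [-1, -0.004, -0.001, 0.44, 0, 0, 0], [-1, -0.004, -0.001, 0.44, 0, 0, 0], [-1, -0.004, -0.001, 0.44, 0, 0, 0]])

```text
time: 13.9
tool_pos: [0.5007, -0.1146, 0.0124]
tool_rot: [0.768, 0.641, 0.001, 0.001]
force: [-1.0, 0.5, 12.9]
finger_gap: 0.558
finger_force: 59.6
```

```bash
python3 -c "
from h import *
go(.637,.014,.10,-10.3)"
```

```text
go (0.637, 0.014, 0.1, -10.3) shift [ 0.755  0.556 -0.437] turn [ 0.002 -0.    -0.001] t 13.9
```

Request:
apply_moves(series=[[-1, 0, 0, -0.1, 0, 0, 0], [-1, 0, 0, -0.25, 0, 0, 0], [-1, 0, 0, -0.4, 0, 0, 0], [-1, 0.15, 0.1, -0.5, 0, 0, 0], [-1, 0.3, 0.2, -0.5, 0, 0, 0], [-1, 0.45, 0.32, -0.5, 0, 0, 0], [-1, 0.6, 0.44, -0.5, 0, 0, 0], [-1, 0.7, 0.52, -0.5, 0, 0, 0], [-1, 0.755, 0.556, -0.5, 0, 0, 0], [-1, 0.755, 0.556, -0.45, 0, 0, 0], [-1, 0.755, 0.556, -0.45, 0, 0, 0], [-1, 0.755, 0.556, -0.45, 0, 0, 0]])

```text
time: 15.1
tool_pos: [0.635, 0.0123, 0.1006]
tool_rot: [0.769, 0.64, -0.001, -0.0]
force: [-0.1, -0.1, -1.1]
finger_gap: 0.555
finger_force: 62.4
```

```bash
python3 -c "
from h import *
go(.637,.014,.022,-10.3)"
```

```text
go (0.637, 0.014, 0.022, -10.3) shift [0.011 0.009 0.393] turn [-0.002  0.001 -0.003] t 15.1
```

Request:
apply_moves(series=[[-1, 0.009, 0.008, 0.1, 0, 0, 0], [-1, 0.009, 0.008, 0.2, 0, 0, 0], [-1, 0.009, 0.008, 0.3, 0, 0, 0], [-1, 0.009, 0.008, 0.36, 0, 0, 0], [-1, 0.009, 0.008, 0.38, 0, 0, 0], [-1, 0.009, 0.008, 0.388, 0, 0, 0], [-1, 0.009, 0.008, 0.394, 0, 0, 0], [-1, 0.009, 0.008, 0.398, 0, 0, 0], [-1, 0.009, 0.008, 0.398, 0, 0, 0]])

```text
time: 16.0
tool_pos: [0.6388, 0.0156, 0.022]
tool_rot: [0.768, 0.641, 0.0, 0.0]
force: [-0.0, -0.0, -1.0]
finger_gap: 0.554
finger_force: 62.4
```

Request:
apply_moves(series=[[-1, -0.007, -0.008, 0.004, 0, 0, 0], [-1, -0.007, -0.008, 0.007, 0, 0, 0], [-1, -0.007, -0.008, 0.01, 0, 0, 0], [-1, -0.007, -0.008, 0.01, 0, 0, 0]])

```text
time: 16.4
tool_pos: [0.6364, 0.0143, 0.0205]
tool_rot: [0.768, 0.64, 0.0, -0.0]
force: [-3.8, 0.0, 9.7]
finger_gap: 0.56
finger_force: 63.8
```

Request:
apply_moves(series=[[0.2, 0, 0, 0, 0, 0, 0], [0.4, 0, 0, 0, 0, 0, 0], [0.7, 0, 0, 0, 0, 0, 0], [1, 0, 0, 0, 0, 0, 0], [1, 0, 0, 0, 0, 0, 0], [1, 0, 0, -0.1, 0, 0, 0], [1, 0, 0, -0.25, 0, 0, 0], [1, 0, 0, -0.4, 0, 0, 0], [1, 0, 0, -0.5, 0, 0, 0], [1, 0, 0, -0.5, 0, 0, 0]])

```text
time: 17.4
tool_pos: [0.6382, 0.0144, 0.1224]
tool_rot: [0.768, 0.641, 0.002, 0.001]
force: [0.6, -0.4, 0.5]
finger_gap: 0.998
finger_force: 0.0
```

```bash
python3 -c "
from h import *
go(.4565,-.352,.10,-10.3)"
```

```text
go (0.4565, -0.352, 0.1, -10.3) shift [-1.965 -0.565  0.107] turn [ 0.004 -0.001 -0.001] t 17.4
```

Request:
apply_moves(series=[[1, -0.2, -0.05, 0, 0, 0, 0], [1, -0.4, -0.1, 0, 0, 0, 0], [1, -0.6, -0.17, 0, 0, 0, 0], [1, -0.8, -0.23, 0, 0, 0, 0], [1, -0.98, -0.28, 0, 0, 0, 0], [1, -0.98, -0.28, 0, 0, 0, 0]])

```text
time: 18.0
tool_pos: [0.5431, -0.174, 0.1191]
tool_rot: [0.77, 0.638, -0.002, 0.0]
force: [0.7, -0.2, 0.7]
finger_gap: 0.999
finger_force: 0.0
```

Request:
apply_moves(series=[[1, -0.2, -0.05, 0, 0, 0, 0], [1, -0.4, -0.1, 0, 0, 0, 0], [1, -0.6, -0.17, 0.05, 0, 0, 0], [1, -0.8, -0.23, 0.08, 0, 0, 0], [1, -0.96, -0.28, 0.1, 0, 0, 0], [1, -0.97, -0.28, 0.1, 0, 0, 0], [1, -0.97, -0.28, 0.1, 0, 0, 0], [1, -0.97, -0.28, 0.1, 0, 0, 0]])

```text
time: 18.8
tool_pos: [0.4574, -0.3477, 0.0991]
tool_rot: [0.767, 0.641, 0.0, -0.0]
force: [0.3, 0.7, 0.2]
finger_gap: 0.999
finger_force: 0.0
```

```bash
python3 -c "
from h import *
print(ctrl.state()['qpos'])
cv2.imwrite('pics/t2.png',cv2.resize(ctrl.snapshot('top')[110:260,170:500,::-1],None,fx=2.4,fy=2.4,interpolation=2))
go(.4565,-.352,.010,-10.3)"
```

```text
[ 0.43877413  0.60824041  0.16621535  2.06332216 -0.20578523  0.48586642
  0.57945225]
go (0.4565, -0.352, 0.01, -10.3) shift [-0.024 -0.001  0.446] turn [-0.    -0.001  0.002] t 18.85
```

View pics/t2.png

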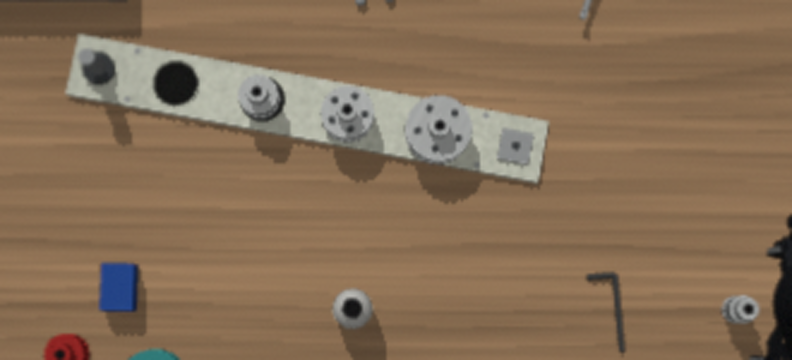

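The 38, 50 and 62 stand on their pads at crop (257,92), (347,110) and (440,126). The bottle is upright at (352,308), and the 26 is untouched at (740,309).

Request:
apply_moves(series=[[1, -0.022, -0.001, 0.1, 0, 0, 0], [1, -0.022, -0.001, 0.2, 0, 0, 0], [1, -0.022, -0.001, 0.3, 0, 0, 0], [1, -0.022, -0.001, 0.4, 0, 0, 0], [1, -0.022, -0.001, 0.44, 0, 0, 0], [1, -0.022, -0.001, 0.44, 0, 0, 0], [-1, -0.022, -0.001, 0.44, 0, 0, 0], [-1, -0.022, -0.001, 0.44, 0, 0, 0], [-1, -0.022, -0.001, 0.44, 0, 0, 0], [-1, -0.022, -0.001, 0.44, 0, 0, 0], [-1, -0.022, -0.001, 0.44, 0, 0, 0], [-1, -0.022, -0.001, 0.44, 0, 0, 0]])

```text
time: 20.05
tool_pos: [0.4558, -0.3536, 0.0124]
tool_rot: [0.768, 0.641, 0.0, 0.001]
force: [-0.7, 1.4, 7.6]
finger_gap: 0.282
finger_force: 58.4
```

```bash
python3 -c "
from h import *
go(.51,-.08,.16,-10.3);go(.667,.1805,.13,-10.3)"
```

```text
go (0.51, -0.08, 0.16, -10.3) shift [ 1.394  0.022 -0.738] turn [ 0.001  0.    -0.001] t 20.05
go (0.667, 0.1805, 0.13, -10.3) shift [ 2.817  0.56  -0.588] turn [ 0.001  0.    -0.001] t 20.05
```

Request:
apply_moves(series=[[-1, 0, 0, -0.1, 0, 0, 0], [-1, 0, 0, -0.25, 0, 0, 0], [-1, 0, 0, -0.4, 0, 0, 0], [-1, 0.1, 0.02, -0.55, 0, 0, 0], [-1, 0.25, 0.05, -0.6, 0, 0, 0], [-1, 0.4, 0.08, -0.6, 0, 0, 0], [-1, 0.55, 0.11, -0.6, 0, 0, 0], [-1, 0.7, 0.14, -0.6, 0, 0, 0], [-1, 0.85, 0.17, -0.6, 0, 0, 0], [-1, 0.95, 0.19, -0.6, 0, 0, 0], [-1, 0.95, 0.19, -0.6, 0, 0, 0]])

```text
time: 21.15
tool_pos: [0.5282, -0.1699, 0.1316]
tool_rot: [0.766, 0.642, 0.001, -0.0]
force: [-0.5, 1.0, -1.0]
finger_gap: 0.274
finger_force: 58.9
```

Request:
apply_moves(series=[[-1, 0.12, 0.02, 0, 0, 0, 0], [-1, 0.3, 0.06, 0, 0, 0, 0], [-1, 0.5, 0.1, 0, 0, 0, 0], [-1, 0.7, 0.14, 0, 0, 0, 0], [-1, 0.85, 0.17, 0, 0, 0, 0], [-1, 0.95, 0.19, 0, 0, 0, 0], [-1, 0.95, 0.19, 0, 0, 0, 0]])

```text
time: 21.85
tool_pos: [0.5994, 0.0095, 0.1314]
tool_rot: [0.767, 0.642, 0.001, -0.0]
force: [-0.3, -0.8, -1.3]
finger_gap: 0.274
finger_force: 58.9
```

```bash
python3 -c "
from h import *
go(.667,.1805,.13,-10.3)"
```

```text
go (0.667, 0.1805, 0.13, -10.3) shift [0.901 0.183 0.008] turn [ 0.    -0.001  0.003] t 21.85
```

Request:
apply_moves(series=[[-1, 0.15, 0.03, 0, 0, 0, 0], [-1, 0.3, 0.06, 0, 0, 0, 0], [-1, 0.5, 0.1, 0, 0, 0, 0], [-1, 0.7, 0.14, 0, 0, 0, 0], [-1, 0.82, 0.17, 0, 0, 0, 0], [-1, 0.89, 0.183, 0.1, 0, 0, 0], [-1, 0.89, 0.183, 0.15, 0, 0, 0], [-1, 0.89, 0.183, 0.15, 0, 0, 0], [-1, 0.89, 0.183, 0.15, 0, 0, 0]])

```text
time: 22.75
tool_pos: [0.6661, 0.1725, 0.1016]
tool_rot: [0.769, 0.64, -0.001, 0.0]
force: [-0.6, 0.7, -1.0]
finger_gap: 0.274
finger_force: 58.9
```

```bash
python3 -c "
from h import *
go(.667,.1805,.0225,-10.3)"
```

```text
go (0.667, 0.1805, 0.0225, -10.3) shift [ 0.041 -0.003  0.396] turn [-0.     0.001 -0.003] t 22.75
```

Request:
apply_moves(series=[[-1, 0.037, -0.003, 0.1, 0, 0, 0], [-1, 0.037, -0.003, 0.2, 0, 0, 0], [-1, 0.037, -0.003, 0.3, 0, 0, 0], [-1, 0.037, -0.003, 0.36, 0, 0, 0], [-1, 0.037, -0.003, 0.38, 0, 0, 0], [-1, 0.037, -0.003, 0.39, 0, 0, 0], [-1, 0.037, -0.003, 0.395, 0, 0, 0], [-1, 0.037, -0.003, 0.4, 0, 0, 0], [-1, 0.037, -0.003, 0.4, 0, 0, 0]])

```text
time: 23.65
tool_pos: [0.6674, 0.1828, 0.0221]
tool_rot: [0.768, 0.641, 0.0, 0.0]
force: [0.2, -0.7, -0.5]
finger_gap: 0.273
finger_force: 58.9
```

Request:
apply_moves(series=[[-1, -0.01, 0, 0.003, 0, 0, 0], [-1, -0.018, 0, 0.006, 0, 0, 0], [-1, -0.018, 0, 0.01, 0, 0, 0], [-1, -0.018, 0, 0.01, 0, 0, 0]])

```text
time: 24.05
tool_pos: [0.6667, 0.1791, 0.0205]
tool_rot: [0.768, 0.64, 0.0, -0.0]
force: [-2.5, -0.0, 9.3]
finger_gap: 0.275
finger_force: 59.9
```

Request:
apply_moves(series=[[-0.3, 0, 0, 0, 0, 0, 0], [0, 0, 0, 0, 0, 0, 0], [0.4, 0, 0, 0, 0, 0, 0], [1, 0, 0, 0, 0, 0, 0], [1, 0, 0, 0, 0, 0, 0], [1, 0, 0, -0.1, 0, 0, 0], [1, 0, 0, -0.25, 0, 0, 0], [1, 0, 0, -0.4, 0, 0, 0], [1, 0, 0, -0.55, 0, 0, 0], [1, 0, 0, -0.75, 0, 0, 0], [1, 0, 0, -0.9, 0, 0, 0], [1, 0, 0, -0.9, 0, 0, 0]])

```text
time: 25.25
tool_pos: [0.6688, 0.1794, 0.2043]
tool_rot: [0.768, 0.64, 0.003, 0.001]
force: [0.4, 0.2, 1.0]
finger_gap: 1.0
finger_force: 0.0
```

Request:
apply_moves(series=[[1, 0.25, -0.1, 0, 0, 0, 0], [1, 0.5, -0.2, 0, 0, 0, 0], [1, 0.75, -0.3, 0, 0, 0, 0], [1, 1, -0.4, 0, 0, 0, 0], [1, 1, -0.4, 0, 0, 0, 0], [1, 1, -0.4, 0, 0, 0, 0]])

```text
time: 25.85
tool_pos: [0.6214, 0.3945, 0.198]
tool_rot: [0.766, 0.643, -0.001, -0.001]
force: [0.6, -0.1, -0.5]
finger_gap: 1.001
finger_force: 0.0
```

Run:
```python
from h import *
T=ctrl.snapshot('top')[:,:,::-1];S=ctrl.snapshot('side')[:,:,::-1]
a=cv2.resize(T[120:200,190:410],(800,291),interpolation=2)
b=cv2.resize(S[150:300,190:390],(400,300),interpolation=2); b2=cv2.resize(S[190:270,200:307],(400,300),interpolation=2)
cv2.imwrite('pics/fin.png',np.vstack([a,np.hstack([b,b2])]))
```

```text
(no output)
```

View pics/fin.png

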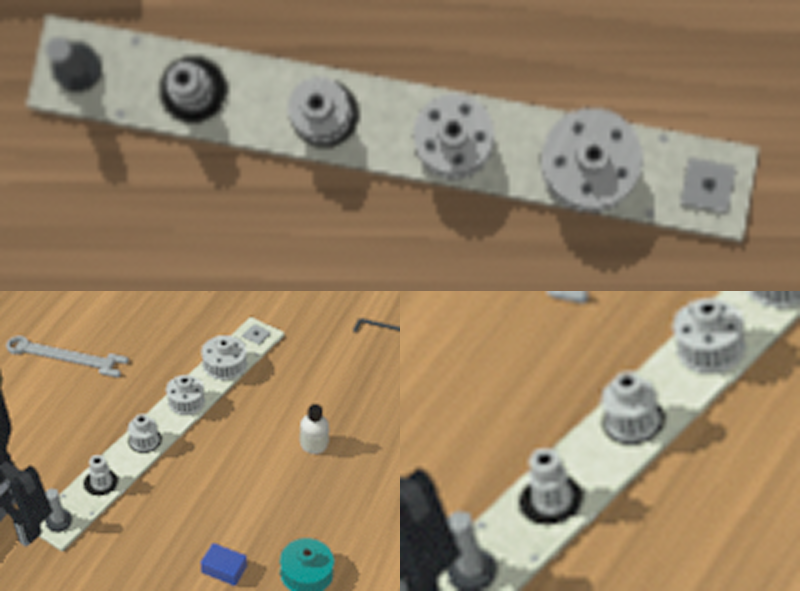

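All four stand hub up on their pads in the right order, with bores at crop (183,77), (316,102), (453,130) and (593,154). The bottle is upright. One numeric check on centring, then I'll hand in.

Run:
```python
from h import *
t=ctrl.camera_info("top"); ok=True
for (u,v),p in zip([(183,77),(316,102),(453,130),(593,154)],[(.667,.1805),(.652,.0972),(.637,.014),(.622,-.0695)]):
    q=onz(ray(t,(190+(u+.5)/3.636-.5,120+(v+.5)/3.636-.5)),.048)[:2]; e=(q-p)*1000; print(e.round(1)); ok&=np.linalg.norm(e)<7
if ok: print(ctrl.close_job())
```

```text
[-0.  -0.5]
[0.  1.2]
[-1.7  0.9]
[-0.7 -0.4]
the job is handed in; nothing more can be done
None
```

All four pulleys stand hub up on their pads in order from the pin (26, 38, 50, 62 mm), each about 2 mm or less off centre by the top camera, the bottle is upright, and the job was handed in at about 26 s; no verdict came back.

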